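Open the push-and-turn cap of the sanitiser jug

TASK

Open the sanitiser jug whose black cap has an upright grip bar: the cap is child-resistant, so push it down hard and, keeping it pushed down, turn it counter-clockwise until you feel it come up against its stop, never forcing it, then lift it straight off. Set the cap down, without dropping it, with its grip bar up and flat on the floor of the shallow metal tray and let go; leave the other things on the counter where they are.

Things in the scene. Friction and masses are not known exactly. Their poses are not given: they have to be found in the camera images.
- cap_grip (a point): Point inside the grip bar of the loose black cap, on its axis, 44 mm above its lower rim; z up. The cap (60 g) is a skirt 58 mm across with a flat roof 23 mm above the rim. On the roof stands the bar: 50 mm long (this x), 18 mm thick (this y), from 21 mm below this point (the roof) to 11 mm above it. Pinch the bar across its thickness from above, tips just over the roof.
- neck (a point): Centre of the base of this jug's neck, on its shoulder, 170 mm above the counter; z up, x as the cap's x while locked. cap_grip is 51 mm above it while locked, 44 mm when bottomed. The cap comes against a firm stop after a turn of 45 to 85 degrees: it differs each time and cannot be seen. At the stop, or up to 4 degrees short of it, the cap lifts straight off; turned less, it stays hooked.
- jug: White jug 112 mm square, bolted down in a dark holder 130 mm square whose sides are turned 0.7 rad counter-clockwise from this x; origin under its centre on the counter. It stands left or right; a like jug with a plain round cap, no bar, stands on the other side. The neck cracks if the cap's contacts with it add up to over 60 N (twisting about 0.5 N m against a stop).
- cap: The cap; origin at the centre of its lower rim, axes as cap_grip. As found, its lugs sit 3.5 mm up in notches, held by a spring pad (8 N, and 1.2 N more per mm). Push down 4 mm or more (about 13 N) to free it; it bottoms rigidly at 7 mm (17 N). Kept down, it turns counter-clockwise seen from above. It jams if turned unpushed or clockwise.
- tray_in (a point): Centre of the inner floor of the shallow dark metal tray, 152 mm square inside, rim 12 mm above the floor, fixed to the counter; x and y parallel to its sides.
- other_jug: The other jug, fixed, same body and holder, plain round black cap, 196 mm high in all, origin under its centre. Bystander.
- cup: White mug, 76 mm across, 62 mm high, loose bystander; origin under its centre.
- pitcher: Steel milk pitcher with handle, 80 mm across, 95 mm high, loose bystander; origin under its centre.
- tamper: Steel coffee tamper, 54 mm across, 77 mm high, loose bystander; origin under its centre.
- spoon: Spoon lying on the counter, loose bystander.
- carton_stack: Stack of brown cardboard trays, 116 mm square, 50 mm high, loose bystander; origin under its centre.
- shaker: Clear jar shaker, 52 mm across, 110 mm high, loose bystander; origin under its centre.
- bowl: White bowl, 120 mm across, 50 mm high, loose bystander; origin under its centre.
Not all that is in view belongs to the job. Leave any green look-alike of the jug alone.

How it is judged (in metres and radians):
On the way, in this order (a step that is already met when the one before it is completed fails the run):
1. the cap, still seated on the neck, has been turned away from its locked position (angle between the x axis of cap and the x axis of neck, either way round above 0.65 rad and distance between cap_grip and neck below 0.058 m), for 0.05 s.
2. the cap is lifted clear of the neck (z of cap_grip in the frame of neck above 0.075 m), for 0.1 s.
At the end, for the whole second after the job is handed in: The cap rests, released and still, bar up and flat (within 0.08 rad) on the floor of the tray: its grip point 41 to 47 mm above the tray's floor and within 70 mm of the tray's centre (horizontal distance between cap_grip and tray_in below 0.07 m and z of cap_grip in the frame of tray_in between 0.041 and 0.047 m and angle between cap_grip's own z axis and vertical below 0.08 rad and linear speed of cap below 0.01 m/s); the robot touches nothing.
It fails at once if the neck is overloaded (contact force between cap and jug above 60 N).
It fails at once if the cap is dropped (falls free faster than 0.6 m/s) (linear speed of cap above 0.6 m/s and contact force between the fingers and cap below 0.05 N).
It fails at once if a bystander is moved by more than 20 mm (distance of any of cup, pitcher, tamper, spoon, carton_stack, shaker, bowl from where it was at the start of the episode above 0.02 m).
It also fails if it takes over 72 s, if anything falls off the work surface, if the arm or the gripper's body presses on something with over 40 N, if the wrist force passes 120 N, or if a joint passes its speed limit or range.

ROBOT

A 6-joint arm with a two-finger parallel gripper is mounted at the origin on the work surface. World frame = base frame: x ahead of the robot, y to its left, z up, the work surface at z = 0. Lengths are in mm, angles in rad, forces in N, time in s.
With the tool pointing down it reaches from about 250 to 725 mm from the base axis. Payload 4 kg.
Tool frame: the origin (TCP) lies midway between the tips of the shut fingers; the grasp point (between the pads) lies 19 mm behind it; z points along the fingers, x is the direction in which the jaws open and shut, and the axes are right-handed (so a half turn about z gives the same grasp; the last joint's range is limited). The gripper opens to 85 mm and grips with 20 to 120 N. Pads are 22 mm wide; open, the fingers measure 114 mm over their backs; the gripper's body (76 mm by 85 mm) begins 54 mm behind the grasp point. The pads swing forward as they close: fully open they stand 13 mm farther back than shut.
Start: joints at [1.287, 0.241, 0.005, 1.335, 0, 1.571], TCP at [140.001, 479.999, 231.306] pointing down, gripper open.
Joint ranges: [-2.72, 2.72], [-1.05, 1.87], [-1.09, 1.28], [-1.99, 2.15], [-1.42, 1.44], [-3.14, 3.14]. Speed limits (rad/s): [2.79, 2.79, 3.14, 3.14, 3.14, 3.14].

INTERFACE

Orientations are given as a unit quaternion [w, x, y, z].
In Python, from workcell import env gives the robot as it stands.
- The arm moves only by the tool jog_arm, never from a script. Its argument "plan" is a list that holds one entry, the list of rows, each a list of 5 numbers: the opening, from -1 (shut) to 1 (fully open), then the shift along the world's x, y, z in m, then the turn about the world's z in degrees. A call has 1 to 12 rows; each row shifts and turns the pose as measured when the row begins; what a row does not reach is not made up. A row lasts 1/8 s, in which the tool goes at most 62.5 mm and 10.7 degrees, less where a joint would pass 70% of its speed; a pose out of reach is approached as far as the arm can. A call is refused whole if a number of a shift passes 0.0625 or a number of a turn 10.7, either way. A call with a gripper value outside its range is refused whole. The fingers move at their own pace and stop on an object; "force" is the grip in N (left out, the last holds). Time passes only in rows, so rows that do not move let the fingers close. It gives the time, the measured TCP pose, the force and the opening at its end, in the units of the state.
- env.get_state(): the state, without advancing time (a new reading comes with each control period).
- env.camera(name): name is "scene" or "top" or "wrist"; returns (picture, depth): 384x512x3 uint8, blue, green, red; 384x512 float32, mm along the optical axis (not along the pixel's ray), 0 where there is no reading.
- env.camera_params(name): a dict with "K" (3x3 intrinsics, pixels), "xyz" and "attitude" of the camera in the world; the wrist camera has in their place "hand_eye" (4x4, takes a point from camera to tool coordinates, whose origin is the TCP and whose axes are the tool frame's). Camera axes: x right, y up, looking along -z (the intrinsics and any distortion apply to the point x, -y, -z); pixel columns grow to the right and rows downward; lengths in mm; the calibration is good to about 2 mm. A picture is of the moment at which its call begins: read the wrist's pose just before it. camera_params takes no time and is no camera call.
- env.close_job(): hands the job in, once; it reports no verdict.
The state is a dict: "time": time; "joint_pos": joint angles; "qd": joint speeds; "joint_torque": joint torques, N m; "tcp_pos": TCP position; "eef_rot": TCP orientation; "force": force on the tool from outside, world axes, zero at the start; "wrist_torque": the same for the moment, N m; "grip_width": opening from 0.0 (shut) to 1.0 (fully open).
Only numpy, scipy, OpenCV 4.12 (cv2) and the standard library are available. Lean on these libraries where they do the work, as an engineer would, in place of code of your own. Each camera call takes 0.05 s, during which the arm holds its last target.

## Working session

There is one attempt and no reset: what is moved stays moved. The work goes in short steps, Python scripts to look and compute and a tool call to move; the robot and the scene stay as the last step left them, time stands still between calls to the robot, and variables do not carry over. Pictures are saved under pics/ and viewed, and the job is handed in when it is done.

Besides the shell and the picture viewer there is one more tool, called after "Emit:" by a JSON object that holds its "api" and its "payload", one argument or row to a line. jog_arm: Moves the arm, as the interface text tells. Its arguments: {"type":"object","properties":{"plan":{"type":"array"},"force":{"type":"number"}},"required":["plan"]}

```bash
ls; mkdir -p pics; cat > h.py <<'E'
import numpy as np, cv2
from workcell import env
def snap(n,f):
    s=env.get_state(); im,d=env.camera(n); im=np.array(im); d=np.array(d)
    cv2.imwrite('pics/%s.png'%f,im); np.savez('pics/%s.npz'%f,im=im,d=d,tcp=s['tcp_pos'],rot=s['eef_rot']); return im,d,s
E
python3 - <<'E'
from h import *
for n in ['scene','top','wrist']:
    snap(n,n+'0'); print(n,env.camera_params(n))
print(env.get_state())
E
```

```text
pics
scene {'K': array([[457.57226969,   0.        , 258.10886782],
       [  0.        , 457.57226969, 189.93818753],
       [  0.        ,   0.        ,   1.        ]]), 'xyz': array([1258.85965018,  896.23822965, 1477.55386979]), 'attitude': array([0.29441164, 0.12202748, 0.340381  , 0.88463091])}
top {'K': array([[361.46931613,   0.        , 253.20569252],
       [  0.        , 361.46931613, 190.58580333],
       [  0.        ,   0.        ,   1.        ]]), 'xyz': array([ 271.97782274,  -63.17921641, 1273.46294525]), 'attitude': array([-0.6840966 , -0.0756861 ,  0.07673262,  0.72138447])}
wrist {'K': array([[285.11039929,   0.        , 254.18425993],
       [  0.        , 285.11039929, 187.22207628],
       [  0.        ,   0.        ,   1.        ]]), 'hand_eye': array([[ 9.99999799e-01,  5.00393610e-04, -3.90524271e-04,
        -1.36419646e+00],
       [ 3.49379742e-04, -9.47577825e-01, -3.19524872e-01,
        -8.12701529e+01],
       [-5.29940343e-04,  3.19524671e-01, -9.47577809e-01,
        -1.42921662e+02],
       [ 0.00000000e+00,  0.00000000e+00,  0.00000000e+00,
         1.00000000e+00]])}
{'time': 0.15, 'joint_pos': array([ 1.28701355e+00,  2.41230380e-01,  4.01517571e-03,  1.33523057e+00,
       -4.79793451e-05,  1.57082196e+00]), 'qd': array([ 0.00128776, -0.00195516,  0.00397657, -0.00200975, -0.00029947,
        0.00149491]), 'joint_torque': array([ 2.87610874e-04, -3.72635293e+01,  2.52638125e+01,  1.24029606e-02,
        3.17074409e-05,  8.35028089e-06]), 'tcp_pos': array([139.86838127, 479.51694153, 230.6151879 ]), 'eef_rot': array([ 5.14039043e-04,  8.00004006e-01,  5.99994091e-01, -6.45377214e-04]), 'force': array([-0.08719628, -0.33371388,  0.4626319 ]), 'wrist_torque': array([-0.0226704 , -0.01013768, -0.03119468]), 'grip_width': 1.001005942349142}
```

View pics/top0.png

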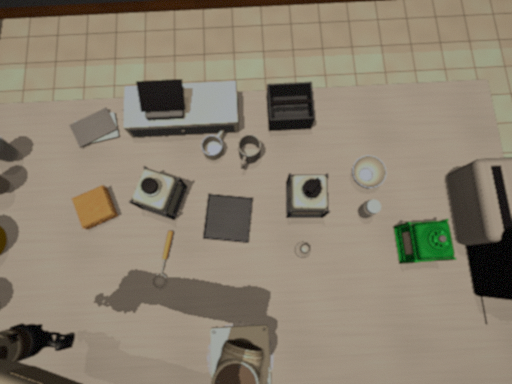

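View pics/scene0.png

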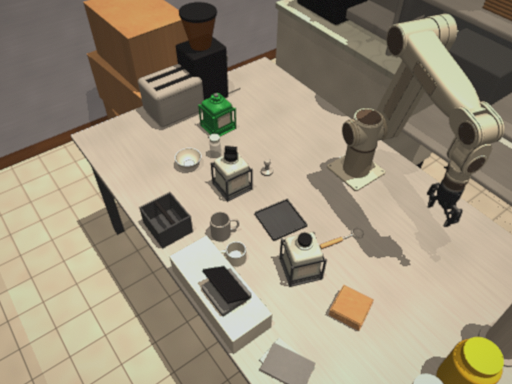

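View pics/wrist0.png

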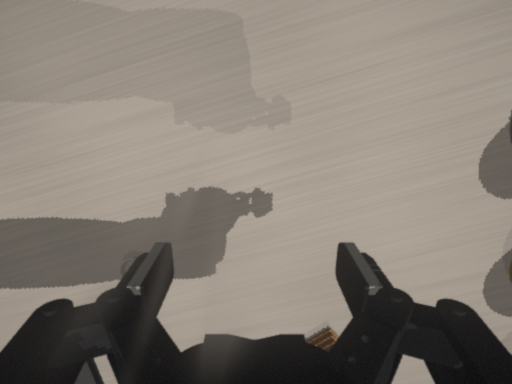

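The top view shows the two jugs near (150,188) and (308,192), and the tray at (228,218). The cap at (313,187) looks barred. I'll zoom in and deproject.

```bash
cat >> h.py <<'E'
from scipy.spatial.transform import Rotation as R
def q2m(q): return R.from_quat([q[1],q[2],q[3],q[0]]).as_matrix()
def cam(n,tcp=None,rot=None):
    p=env.camera_params(n); K=p['K']
    if n=='wrist':
        H=np.array(p['hand_eye']); M=q2m(rot); return K,M@H[:3,:3],M@H[:3,3]+tcp
    return K,q2m(p['attitude']),np.array(p['xyz'])
def rays(K,Rm,uv):
    uv=np.atleast_2d(uv).astype(float)
    return np.c_[(uv[:,0]-K[0,2])/K[0,0],-(uv[:,1]-K[1,2])/K[1,1],-np.ones(len(uv))]@Rm.T
def cloud(n,d,tcp=None,rot=None):
    K,Rm,t=cam(n,tcp,rot); v,u=np.mgrid[:d.shape[0],:d.shape[1]]
    return (rays(K,Rm,np.c_[u.ravel(),v.ravel()])*d.reshape(-1,1)+t).reshape(*d.shape,3)
def onplane(n,uv,z,tcp=None,rot=None):
    K,Rm,t=cam(n,tcp,rot); r=rays(K,Rm,uv); return t+r*((z-t[2])/r[:,2])[:,None]
E
python3 - <<'E'
from h import *
a=cv2.imread('pics/top0.png');b=cv2.imread('pics/scene0.png')
c=[cv2.resize(x,(380,300),interpolation=cv2.INTER_NEAREST) for x in (a[150:230,120:221],a[150:230,265:366],b[130:210,190:291],b[215:295,255:356])]
cv2.imwrite('pics/z.png',np.vstack([np.hstack(c[:2]),np.hstack(c[2:])]))
d=np.load('pics/top0.npz')['d'];P=cloud('top',d)
for u,v in [(313,187),(150,186),(228,218),(228,260),(308,192),(303,250),(213,147),(250,151),(368,172),(290,106),(370,208),(168,250)]: print(u,v,d[v,u],P[v,u].round())
E
```

```text
313 187 1068.4644 [ 502. -248.  231.]
150 186 1112.36 [541. 245. 191.]
228 218 1276.1981 [456.  22.   7.]
228 260 1250.4122 [310.  27.   1.]
308 192 1082.5249 [ 491. -235.  214.]
303 250 1190.7506 [ 327. -225.   68.]
213 147 1335.7408 [723.  67.   4.]
250 151 1334.4985 [701. -69.   1.]
368 172 1310.4839 [ 597. -492.    6.]
290 106 1366.3896 [ 869. -229.    7.]
370 208 1180.3928 [ 449. -450.  107.]
168 250 1244.9248 [354. 232.  15.]
```

View pics/z.png

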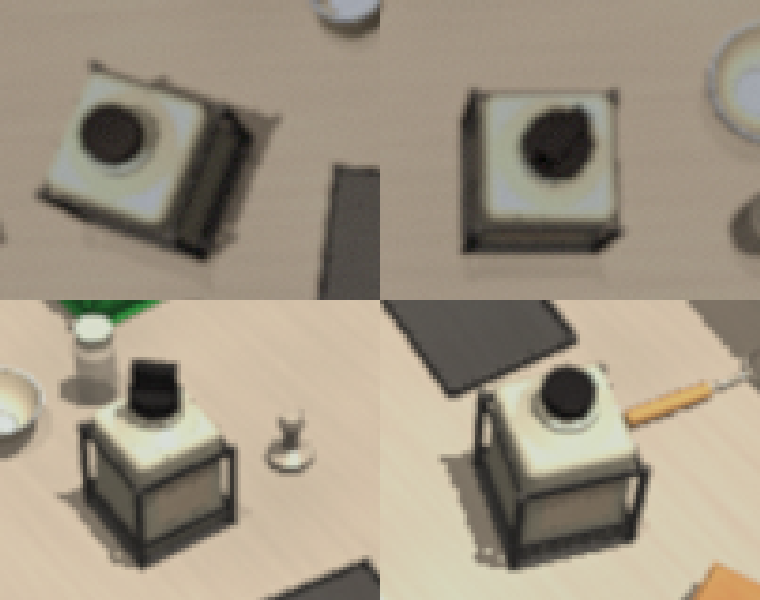

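The right jug at about (497,-243) carries the bar, and the left cap is plain. I'll raise the arm with a small turn to see the sign of joint 6.

Emit:
{"api": "jog_arm", "payload": {
  "plan": [
    [[1,0.03,-0.05,0.04,-6],[1,0.03,-0.05,0.04,-6],[1,0.03,-0.05,0.03,-6]]
  ]
}}

```text
time: 0.52
tcp_pos: [221.4, 340.2, 328.6]
eef_rot: [0.003, 0.885, 0.466, -0.005]
force: [1.5, 1.2, -0.3]
grip_width: 0.997
```

```bash
python3 - <<'E'
from h import *
s=env.get_state();print(s['time'],s['joint_pos'].round(3),s['tcp_pos'].round(),s['eef_rot'].round(3),s['force'])
E
```

```text
0.525 [ 0.994  0.038  0.017  1.561 -0.     1.595] [221. 340. 329.] [ 0.003  0.885  0.466 -0.005] [ 1.45239426  1.23723633 -0.26641232]
```

Emit:
{"api": "jog_arm", "payload": {
  "plan": [
    [[1,0.025,-0.054,0.002,0],[1,0.025,-0.054,0.002,0],[1,0.025,-0.054,0.002,0],[1,0.025,-0.054,0,0],[1,0.025,-0.054,0,0],[1,0.025,-0.054,0,-1],[1,0.025,-0.054,0,-1],[1,0.025,-0.054,0,-1],[1,0.025,-0.054,0,-1],[1,0.025,-0.05,0,0],[1,0.02,-0.03,0,0],[1,0,0,0,0]]
  ]
}}

```text
time: 2.02
tcp_pos: [497.0, -248.3, 333.5]
eef_rot: [0.001, 0.902, 0.432, -0.001]
force: [-0.1, 0.5, -1.0]
grip_width: 1.001
```

```bash
python3 - <<'E'
from h import *
im,d,s=snap('wrist','w1');print(s['time'],s['joint_pos'].round(3),s['tcp_pos'].round(),s['eef_rot'].round(3),s['force'])
E
```

```text
2.025 [-0.462  0.342  0.406  1.635 -0.002  0.216] [ 497. -248.  334.] [ 0.001  0.902  0.432 -0.001] [-0.13021169  0.50008724 -1.00604792]
```

View pics/w1.png

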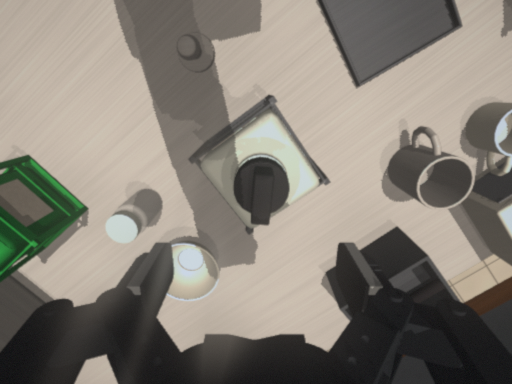

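The wrist view shows the barred cap at (262,188), with its bar nearly vertical in the image around (262,195). The jaws are already almost square to it. Measuring by depth.

```bash
cat > meas.py <<'E'
from h import *
import sys
z=np.load('pics/%s.npz'%sys.argv[1]);d=z['d'];im=z['im'];P=cloud('wrist',d,z['tcp'],z['rot'])
def rep(n,m):
    m=m&(d>0)
    k,l,st,c=cv2.connectedComponentsWithStats(m.astype(np.uint8)); i=1+st[1:,4].argmax(); m=l==i
    p=P[m]; r=cv2.minAreaRect(p[:,:2].astype(np.float32)); print(n,m.sum(),p.mean(0).round(1),np.median(p[:,2]).round(1),'rect',[np.round(x,1) for x in r]); print(cv2.boxPoints(r).round(1).tolist()); return m
h=P[...,2];near=np.hypot(P[...,0]-497,P[...,1]+243)<60
dark=im.max(2)<75
mb=rep('bar',near&dark&(h>221)&(h<245))
rep('roof',near&dark&(h>190)&(h<205))
rep('shoulder',near&~dark&(h>160)&(h<180))
rep('cap',near&dark&(h>185))
rep('holder',(np.hypot(P[...,0]-497,P[...,1]+243)<100)&(h>50)&(h<180))
cs,_=cv2.findContours(mb.astype(np.uint8),0,2);print('px',cv2.minAreaRect(max(cs,key=len)))
E
python3 meas.py w1
python3 - <<'E'
from h import *
z=np.load('pics/top0.npz');P=cloud('top',z['d']);im=z['im'].astype(int)
m=np.zeros(im.shape[:2],bool);m[185:250,195:262]=1
m&=im.max(2)<95
k,l,st,c=cv2.connectedComponentsWithStats(m.astype(np.uint8));i=1+st[1:,4].argmax()
cs,_=cv2.findContours((l==i).astype(np.uint8),0,2);r=cv2.minAreaRect(max(cs,key=len));print(r,st[i])
print('z med',np.median(P[l==i][:,2]))
b=cv2.boxPoints(r);print(onplane('top',np.vstack([b,[r[0]]]),10).round(1))
E
```

```text
bar 1002 [ 509.5 -250.5  232. ] 232.4 rect [array([ 511.4, -251.9]), array([18. , 48.3]), np.float64(46.6)]
[[487.70001220703125, -241.89999389648438], [522.7999877929688, -275.1000061035156], [535.2000122070312, -262.0], [500.1000061035156, -228.8000030517578]]
roof 1415 [ 507.  -250.8  200.1] 200.5 rect [array([ 509.7, -251.6]), array([54.4, 53.1]), np.float64(51.5)]
[[472.0, -256.29998779296875], [513.5, -289.3999938964844], [547.4000244140625, -246.8000030517578], [505.8999938964844, -213.6999969482422]]
shoulder 657 [ 495.3 -240.5  163.9] 162.3 rect [array([ 501.7, -245.4]), array([72.6, 46.4]), np.float64(56.3)]
[[462.29998779296875, -262.79998779296875], [500.8999938964844, -288.5], [541.0999755859375, -228.10000610351562], [502.5, -202.39999389648438]]
cap 24313 [ 496.8 -233.4  407.7] 413.0 rect [array([ 496.9, -242.9]), array([119.9,  33. ]), np.float64(50.3)]
[[445.8999938964844, -278.3999938964844], [471.29998779296875, -299.6000061035156], [547.9000244140625, -207.39999389648438], [522.5, -186.3000030517578]]
holder 6395 [ 495.8 -241.   147.6] 151.6 rect [array([ 512.7, -252.7]), array([129.9, 130.3]), np.float64(86.7)]
[[443.8999938964844, -313.79998779296875], [574.0, -321.29998779296875], [581.4000244140625, -191.60000610351562], [451.29998779296875, -184.10000610351562]]
px ((262.2931213378906, 197.4827880859375), (20.097007751464844, 52.23561096191406), 4.763641834259033)
((227.71780395507812, 217.82179260253906), (44.77667236328125, 44.27915573120117), 5.710593223571777) [ 204  194   49   48 1949]
z med 3.3033899519111856
[[390.9 110.1  10. ]
 [546.9  90.7  10. ]
 [522.1 -67.4  10. ]
 [367.3 -44.1  10. ]
 [455.8  22.4  10. ]]
```

The bar and the holder agree: axis at about (511.5,-252), bar angle −43.4°, so tool yaw 46.6°. The bar top is at 232. I'll align, then descend partway.

Emit:
{"api": "jog_arm", "payload": {
  "plan": [
    [[1,0.0145,-0.004,0,-4.6],[1,0,0,-0.04,0],[1,0,0,-0.03,0],[1,0,0,0,0]]
  ]
}}

```text
time: 2.58
tcp_pos: [509.6, -246.7, 264.3]
eef_rot: [0.0, 0.918, 0.396, -0.0]
force: [-0.3, -0.2, 0.2]
grip_width: 0.997
```

```bash
python3 - <<'E'
from h import *
im,d,s=snap('wrist','w2');print(s['time'],s['joint_pos'].round(3),s['tcp_pos'].round(1),s['eef_rot'].round(4),s['force'])
print(2*np.degrees(np.arctan2(s['eef_rot'][2],s['eef_rot'][1])))
E
python3 meas.py w2
```

```text
2.575 [-4.500e-01  3.650e-01  2.620e-01  1.468e+00 -1.000e-03  3.050e-01] [ 509.6 -246.7  264.3] [ 4.000e-04  9.181e-01  3.963e-01 -3.000e-04] [-0.30263421 -0.20140981  0.24567466]
46.69898138143158
bar 1789 [ 509.1 -250.2  232. ] 232.4 rect [array([ 511.5, -252.5]), array([18. , 49.4]), np.float64(45.9)]
[[487.5, -241.6999969482422], [523.0, -276.1000061035156], [535.5, -263.20001220703125], [500.0, -228.8000030517578]]
roof 2439 [ 508.1 -249.3  200. ] 200.4 rect [array([ 510.3, -251.7]), array([55.9, 54.1]), np.float64(46.5)]
[[471.5, -253.39999389648438], [510.70001220703125, -290.6000061035156], [549.2000122070312, -250.0], [510.0, -212.8000030517578]]
shoulder 1059 [ 496.9 -237.4  164.2] 162.4 rect [array([ 501.7, -242.9]), array([71.6, 43.7]), np.float64(45.9)]
[[461.20001220703125, -253.3000030517578], [492.5, -283.70001220703125], [542.2999877929688, -232.39999389648438], [511.0, -202.0]]
cap 23632 [ 496.5 -246.3  338.8] 344.3 rect [array([ 502.8, -248.5]), array([119.9,  32.5]), np.float64(46.5)]
[[449.79998779296875, -280.8999938964844], [473.29998779296875, -303.20001220703125], [555.9000244140625, -216.1999969482422], [532.2999877929688, -193.89999389648438]]
holder 9248 [ 494.9 -236.   148.2] 151.8 rect [array([ 512.4, -253. ]), array([130.4, 129.9]), np.float64(86.6)]
[[443.70001220703125, -314.20001220703125], [573.4000244140625, -321.8999938964844], [581.0, -191.6999969482422], [451.3999938964844, -184.0]]
px ((251.5, 221.0), (70.0, 27.0), 90.0)
```

View pics/w2.png

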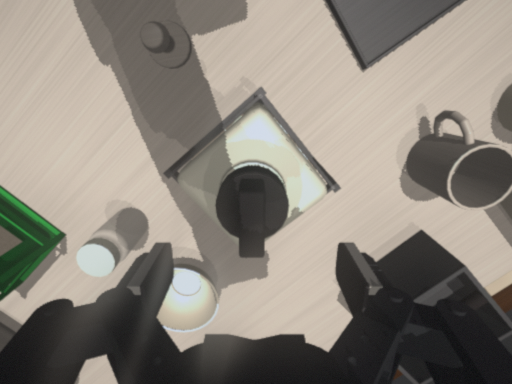

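The picture shows the bar exactly vertical at (251,221), between the jaws. Correct the x/y offset, then go down.

Emit:
{"api": "jog_arm", "payload": {
  "plan": [
    [[1,0.002,-0.0058,0,0],[1,0,0,0,0],[1,0,0,-0.03,0],[1,0,0,-0.02,0],[1,0,0,0,0]]
  ]
}}

```text
time: 3.25
tcp_pos: [515.6, -254.3, 222.9]
eef_rot: [0.007, 0.918, 0.397, 0.005]
force: [0.6, -0.6, -0.1]
grip_width: 1.002
```

Emit:
{"api": "jog_arm", "payload": {
  "plan": [
    [[1,-0.004,0.0018,-0.01,0],[1,0,0,0,0],[1,0,0,0,0]]
  ]
}}

```text
time: 3.62
tcp_pos: [512.6, -253.1, 215.2]
eef_rot: [0.008, 0.918, 0.397, 0.007]
force: [-1.3, 0.2, -0.3]
grip_width: 0.999
```

Emit:
{"api": "jog_arm", "payload": {
  "plan": [
    [[1,0,0,0,0],[1,0,0,0,0]]
  ]
}}

```text
time: 3.88
tcp_pos: [513.1, -253.4, 216.2]
eef_rot: [0.009, 0.918, 0.397, 0.007]
force: [0.6, 0.1, -0.3]
grip_width: 1.0
```

Emit:
{"api": "jog_arm", "payload": {
  "plan": [
    [[1,-0.0015,0.0008,-0.0125,0],[1,0,0,0,0]]
  ]
}}

```text
time: 4.12
tcp_pos: [511.4, -252.5, 202.7]
eef_rot: [0.009, 0.918, 0.397, 0.007]
force: [-1.0, 0.8, -1.0]
grip_width: 0.999
```

```bash
python3 - <<'E'
from h import *
im,d,s=snap('wrist','w3');print(s['time'],s['joint_pos'].round(3),s['qd'].round(3),s['tcp_pos'].round(1),s['eef_rot'].round(4),s['force'])
E
```

```text
4.125 [-4.58e-01  3.75e-01  1.17e-01  1.29e+00 -1.00e-03  2.97e-01] [-0.    -0.011  0.031 -0.001 -0.001 -0.001] [ 511.4 -252.5  202.7] [0.0088 0.918  0.3965 0.0071] [-1.00501406  0.83298049 -1.02655812]
```

View pics/w3.png

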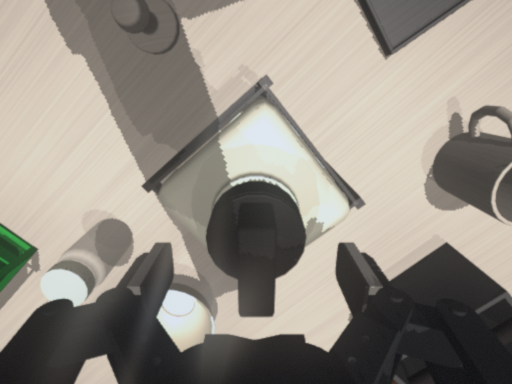

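The bar sits at column 256, midway between the jaws at about 150 and 360. Closing.

Emit:
{"api": "jog_arm", "payload": {
  "plan": [
    [[-1,0,0,0,0],[-1,0,0,0,0],[-1,0,0,0,0],[-1,0,0,0,0],[-1,0,0,0,0],[-1,0,0,0,0]]
  ],
  "force": 60
}}

```text
time: 4.92
tcp_pos: [512.3, -252.7, 204.0]
eef_rot: [0.01, 0.918, 0.397, 0.008]
force: [-0.1, -0.4, -0.9]
grip_width: 0.202
```

Grasped: the opening is about 17 mm against an 18 mm bar. Raise the grip force and push down in small steps.

Emit:
{"api": "jog_arm", "payload": {
  "plan": [
    [[-1,0,0,-0.003,0],[-1,0,0,-0.003,0]]
  ],
  "force": 100
}}

```text
time: 5.18
tcp_pos: [512.4, -252.8, 201.3]
eef_rot: [0.011, 0.918, 0.397, 0.009]
force: [-4.3, 2.3, 11.2]
grip_width: 0.192
```

Emit:
{"api": "jog_arm", "payload": {
  "plan": [
    [[-1,0,0,-0.003,0],[-1,0,0,-0.003,0]]
  ]
}}

```text
time: 5.42
tcp_pos: [512.3, -252.8, 200.1]
eef_rot: [0.012, 0.918, 0.397, 0.01]
force: [-3.5, 2.3, 12.3]
grip_width: 0.193
```

Emit:
{"api": "jog_arm", "payload": {
  "plan": [
    [[-1,0,0,-0.005,0],[-1,0,0,-0.005,0]]
  ]
}}

```text
time: 5.68
tcp_pos: [512.5, -252.8, 197.3]
eef_rot: [0.015, 0.918, 0.396, 0.013]
force: [-7.6, 3.6, 25.9]
grip_width: 0.196
```

Emit:
{"api": "jog_arm", "payload": {
  "plan": [
    [[-1,0,0,-0.006,0],[-1,0,0,-0.006,0]]
  ]
}}

```text
time: 5.92
tcp_pos: [512.4, -252.8, 197.4]
eef_rot: [0.019, 0.918, 0.396, 0.016]
force: [-10.0, 5.2, 27.7]
grip_width: 0.188
```

Bottomed: 7 mm travel at about 27 N. Now turn counter-clockwise in small steps with a lighter hold-down and some lateral relief.

Emit:
{"api": "jog_arm", "payload": {
  "plan": [
    [[-1,-0.001,0.0005,-0.0045,0],[-1,-0.0015,0.0008,-0.0045,2],[-1,-0.0015,0.0008,-0.0045,2]]
  ]
}}

```text
time: 6.3
tcp_pos: [512.5, -252.5, 198.4]
eef_rot: [0.027, 0.903, 0.429, 0.024]
force: [-2.8, 2.4, 17.7]
grip_width: 0.191
```

```bash
cat > st.py <<'E'
from h import *
s=env.get_state();print(s['time'],'tcp',s['tcp_pos'].round(1),'yaw',(2*np.degrees(np.arctan2(s['eef_rot'][2],s['eef_rot'][1]))).round(2),'tilt',np.arccos(-q2m(s['eef_rot'])[2,2]).round(3),q2m(s['eef_rot'])[:2,2].round(3),'F',s['force'].round(1),'T',s['wrist_torque'].round(2),'q',s['joint_pos'].round(2),'g',s['grip_width'].round(3))
E
python3 st.py
```

```text
Traceback (most recent call last):
  File "st.py", line 2, in <module>
    s=env.get_state();print(s['time'],'tcp',s['tcp_pos'].round(1),'yaw',(2*np.degrees(np.arctan2(s['eef_rot'][2],s['eef_rot'][1]))).round(2),'tilt',np.arccos(-q2m(s['eef_rot'])[2,2]).round(3),q2m(s['eef_rot'])[:2,2].round(3),'F',s['force'].round(1),'T',s['wrist_torque'].round(2),'q',s['joint_pos'].round(2),'g',s['grip_width'].round(3))
                                                                                                                                                                                                                                                                                                                        ^^^^^^^^^^^^^^^^^^^^^
AttributeError: 'float' object has no attribute 'round'
```

```bash
sed -i "s/s\['grip_width'\].round(3)/s['grip_width']/" st.py; python3 st.py
```

```text
6.3 tcp [ 512.5 -252.5  198.4] yaw 50.81 tilt 0.072 [ 0.066 -0.028] F [-2.8  2.4 17.7] T [ 0.41  0.69 -0.02] q [-0.46  0.34  0.05  1.21  0.    0.22] g 0.1912594746446289
```

Emit:
{"api": "jog_arm", "payload": {
  "plan": [
    [[-1,0,0,-0.0045,7],[-1,0,0,-0.0045,7]]
  ]
}}

```text
time: 6.55
tcp_pos: [514.1, -252.0, 198.5]
eef_rot: [0.027, 0.841, 0.539, 0.031]
force: [-8.6, 5.8, 22.0]
grip_width: 0.194
```

```bash
python3 st.py
```

```text
6.55 tcp [ 514.1 -252.   198.5] yaw 65.25 tilt 0.083 [ 0.082 -0.012] F [-8.6  5.8 22. ] T [ 1.5   2.01 -0.1 ] q [-0.47  0.34  0.05  1.2   0.03 -0.04] g 0.19364915691522
```

Emit:
{"api": "jog_arm", "payload": {
  "plan": [
    [[-1,-0.001,0.0007,-0.004,8],[-1,-0.001,0.0007,-0.004,8],[-1,-0.001,0.0005,-0.004,5]]
  ]
}}

```text
time: 6.92
tcp_pos: [513.6, -250.9, 199.1]
eef_rot: [0.028, 0.725, 0.687, 0.04]
force: [-4.1, 3.1, 16.6]
grip_width: 0.192
```

```bash
python3 st.py
```

```text
6.925 tcp [ 513.6 -250.9  199.1] yaw 86.95 tilt 0.098 [0.097 0.014] F [-4.1  3.1 16.6] T [ 0.66  1.08 -0.07] q [-0.49  0.33  0.04  1.2   0.06 -0.43] g 0.19220216825907974
```

Turned 40°. Now approach the stop in small steps.

Emit:
{"api": "jog_arm", "payload": {
  "plan": [
    [[-1,0,0,-0.0045,3],[-1,0,0,-0.0045,2.5]]
  ]
}}

```text
time: 7.18
tcp_pos: [513.7, -250.7, 199.0]
eef_rot: [0.03, 0.69, 0.722, 0.043]
force: [-9.4, 4.7, 22.4]
grip_width: 0.192
```

```bash
python3 st.py
```

```text
7.175 tcp [ 513.7 -250.7  199. ] yaw 92.59 tilt 0.105 [0.103 0.021] F [-9.4  4.7 22.4] T [ 1.05  2.09 -0.1 ] q [-0.49  0.33  0.04  1.2   0.07 -0.53] g 0.19241490330165298
```

Emit:
{"api": "jog_arm", "payload": {
  "plan": [
    [[-1,-0.001,0.0005,-0.004,3],[-1,-0.001,0.0005,-0.004,2.5]]
  ]
}}

```text
time: 7.42
tcp_pos: [512.5, -250.4, 199.3]
eef_rot: [0.032, 0.654, 0.754, 0.046]
force: [-3.8, 1.5, 15.8]
grip_width: 0.191
```

```bash
python3 st.py
```

```text
7.425 tcp [ 512.5 -250.4  199.3] yaw 98.13 tilt 0.113 [0.109 0.027] F [-3.8  1.5 15.8] T [ 0.58  1.08 -0.76] q [-0.49  0.33  0.04  1.19  0.08 -0.63] g 0.19071079317682685
```

Torque about z jumped from −0.1 to −0.76 at a 51.5° turn, so this is probably the stop. I'll ease back half a degree and check.

Emit:
{"api": "jog_arm", "payload": {
  "plan": [
    [[-1,0,0,-0.0035,-0.5]]
  ]
}}

```text
time: 7.55
tcp_pos: [512.5, -250.4, 199.3]
eef_rot: [0.034, 0.658, 0.751, 0.047]
force: [-6.6, 3.1, 16.6]
grip_width: 0.192
```

```bash
python3 st.py
```

```text
7.55 tcp [ 512.5 -250.4  199.3] yaw 97.55 tilt 0.115 [0.112 0.025] F [-6.6  3.1 16.6] T [ 0.82  1.66 -0.25] q [-0.49  0.33  0.03  1.19  0.08 -0.62] g 0.19246627824540008
```

The torque fell to −0.25 after the 0.5° ease, which fits a firm stop at about a 50.7° turn. Gentle lift, watching for a hook.

Emit:
{"api": "jog_arm", "payload": {
  "plan": [
    [[-1,0,0,0.003,0],[-1,0,0,0.004,0]]
  ]
}}

```text
time: 7.8
tcp_pos: [511.2, -251.1, 207.5]
eef_rot: [0.034, 0.659, 0.75, 0.045]
force: [0.1, -1.7, -3.0]
grip_width: 0.19
```

```bash
python3 st.py
```

```text
7.8 tcp [ 511.2 -251.1  207.5] yaw 97.46 tilt 0.114 [0.112 0.023] F [ 0.1 -1.7 -3. ] T [-0.34  0.32 -0.1 ] q [-0.5   0.32  0.04  1.21  0.07 -0.62] g 0.19009366149536497
```

Emit:
{"api": "jog_arm", "payload": {
  "plan": [
    [[-1,0,0,0.004,0],[-1,0,0,0.004,0]]
  ]
}}

```text
time: 8.05
tcp_pos: [511.3, -251.0, 214.8]
eef_rot: [0.034, 0.658, 0.75, 0.046]
force: [-1.1, 0.6, -0.4]
grip_width: 0.192
```

```bash
python3 st.py
```

```text
8.05 tcp [ 511.3 -251.   214.8] yaw 97.47 tilt 0.113 [0.111 0.024] F [-1.1  0.6 -0.4] T [-0.02  0.1  -0.11] q [-0.5   0.32  0.06  1.23  0.07 -0.62] g 0.1921597192953101
```

Free, with no pull. Lift on well clear.

Emit:
{"api": "jog_arm", "payload": {
  "plan": [
    [[-1,0,0,0.012,0],[-1,0,0,0.02,0],[-1,0,0,0.02,0],[-1,0,0,0.02,0]]
  ]
}}

```text
time: 8.55
tcp_pos: [511.7, -249.9, 289.1]
eef_rot: [0.032, 0.658, 0.751, 0.046]
force: [1.3, -0.4, -1.1]
grip_width: 0.194
```

```bash
python3 st.py; python3 -c "
from h import *
snap('wrist','w4');snap('scene','s4');snap('top','t4')"
```

```text
8.55 tcp [ 511.7 -249.9  289.1] yaw 97.54 tilt 0.113 [0.11  0.027] F [ 1.3 -0.4 -1.1] T [-0.03  0.13 -0.01] q [-0.49  0.3   0.22  1.41  0.08 -0.62] g 0.19362027820575142
```

View pics/w4.png

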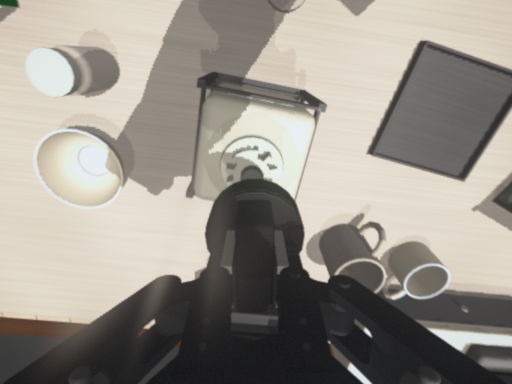

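View pics/s4.png

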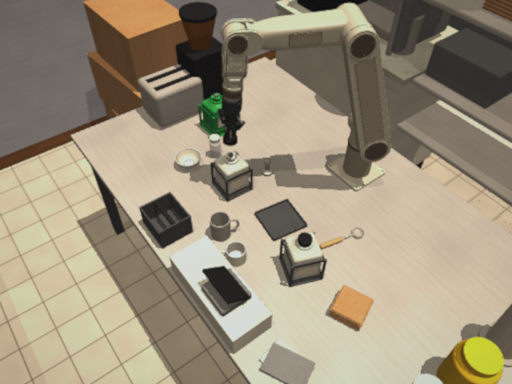

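The wrist picture shows the bare neck at (252,160), with the cap held in the jaws at (253,220). Check the cap's tilt and the tray.

```bash
cat > tilt.py <<'E'
from h import *
import sys
z=np.load('pics/%s.npz'%sys.argv[1]);d=z['d'];im=z['im'];tcp=z['tcp'];P=cloud('wrist',d,tcp,z['rot'])
Q=P-tcp; rr=np.hypot(Q[...,0],Q[...,1])
m=(d>0)&(rr<34)&(Q[...,2]>-12)&(Q[...,2]<5)&(im.max(2)<80)
p=Q[m]
for _ in range(6):
    c=p.mean(0);n=np.linalg.svd(p-c,full_matrices=False)[2][2];n*=np.sign(n[2]);e=(p-c)@n;p=p[np.abs(e)<max(1,2*np.median(abs(e)))]
print('roof n',n.round(3),'tilt',np.arccos(n[2]).round(3),'at',c.round(1),len(p),'rms',e.std().round(2),'toolz',q2m(z['rot'])[:,2].round(3))
E
python3 tilt.py w4
python3 - <<'E'
from h import *
z=np.load('pics/t4.npz');P=cloud('top',z['d']);im=z['im'].astype(int)
for a in [(np.s_[205:232,215:242])]:
    q=P[a].reshape(-1,3);print('floor z',np.median(q[:,2]),np.median(P[240:262,215:242][...,2]))
z=np.load('pics/w4.npz');P=cloud('wrist',z['d'],z['tcp'],z['rot'])
print('tray floor in wrist',P[105:125,430:460].reshape(-1,3).mean(0).round(1), 'corners',onplane('wrist',[[423,42],[512,72],[466,180],[369,152]],12,z['tcp'],z['rot']).round(1))
print('counter z',np.median(P[60:100,330:380,2]))
E
```

```text
roof n [-0.087 -0.026  0.996] tilt 0.091 at [-13.5  -2.8  -4.9] 1961 rms 0.47 toolz [ 0.11   0.027 -0.994]
floor z 3.004743653552623 -0.8740415717966243
tray floor in wrist [457.7  22.9   6.7] corners [[372.7 -46.8  12. ]
 [391.3  86.8  12. ]
 [550.4  95.7  12. ]
 [525.2 -71.5  12. ]]
counter z 0.551496674552709
```

The cap leans 0.09 rad about the jaw axis with the tool, so it can pivot flat in the pads. Carry it over the tray at (456,22).

Emit:
{"api": "jog_arm", "payload": {
  "plan": [
    [[-1,-0.008,0.035,0,0],[-1,-0.01,0.045,0,0],[-1,-0.01,0.045,0,0],[-1,-0.01,0.045,-0.02,0],[-1,-0.01,0.045,-0.04,0],[-1,-0.007,0.03,-0.05,0],[-1,0,0.01,-0.05,0],[-1,0,0,0,0]]
  ]
}}

```text
time: 9.7
tcp_pos: [450.8, 12.3, 118.9]
eef_rot: [0.031, 0.658, 0.751, 0.046]
force: [0.6, -0.3, -0.5]
grip_width: 0.188
```

```bash
python3 st.py
```

```text
9.7 tcp [450.8  12.3 118.9] yaw 97.53 tilt 0.11 [0.106 0.028] F [ 0.6 -0.3 -0.5] T [-0.03  0.14 -0.02] q [ 0.01  0.15 -0.42  0.89  0.03 -0.12] g 0.1880365782613409
```

Emit:
{"api": "jog_arm", "payload": {
  "plan": [
    [[-1,0.004,0.008,-0.03,0],[-1,0,0,-0.025,0],[-1,0,0,-0.012,0],[-1,0,0,0,0]]
  ]
}}

```text
time: 10.2
tcp_pos: [461.1, 18.9, 56.6]
eef_rot: [0.035, 0.659, 0.75, 0.049]
force: [-0.5, 0.4, -0.7]
grip_width: 0.191
```

```bash
python3 st.py; python3 -c "
from h import *
snap('wrist','w5');snap('top','t5');snap('scene','s5')
a=cv2.imread('pics/s5.png')[150:260,220:340];cv2.imwrite('pics/s5z.png',cv2.resize(a,(600,550)))"; python3 tilt.py w5
```

```text
10.2 tcp [461.1  18.9  56.6] yaw 97.41 tilt 0.12 [0.117 0.028] F [-0.5  0.4 -0.7] T [-0.06  0.1   0.01] q [ 0.02  0.25 -0.5   0.71  0.02 -0.1 ] g 0.19143125398455138
roof n [-0.093 -0.027  0.995] tilt 0.097 at [-12.9  -2.6  -4.9] 2098 rms 0.47 toolz [ 0.117  0.028 -0.993]
```

View pics/w5.png

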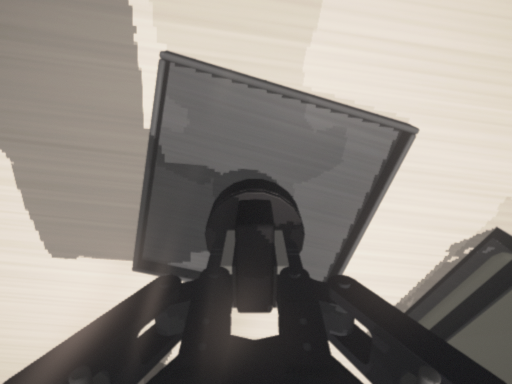

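View pics/s5z.png

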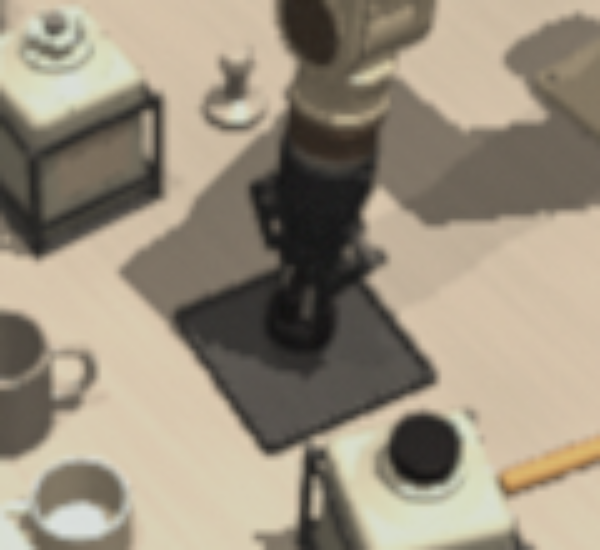

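Both views show the cap over the middle of the tray, clear of its rim. Lowering to near contact.

Emit:
{"api": "jog_arm", "payload": {
  "plan": [
    [[-1,-0.004,0.002,-0.012,0],[-1,0,0,-0.004,0],[-1,0,0,0,0]]
  ]
}}

```text
time: 10.72
tcp_pos: [458.5, 21.1, 41.8]
eef_rot: [0.037, 0.659, 0.75, 0.051]
force: [1.2, -0.2, -0.0]
grip_width: 0.189
```

Emit:
{"api": "jog_arm", "payload": {
  "plan": [
    [[-1,0,0,-0.002,0],[-1,0,0,-0.0015,0]]
  ]
}}

```text
time: 10.98
tcp_pos: [458.7, 21.2, 38.2]
eef_rot: [0.037, 0.659, 0.75, 0.051]
force: [0.1, 0.1, 0.3]
grip_width: 0.192
```

Emit:
{"api": "jog_arm", "payload": {
  "plan": [
    [[-1,0,0,-0.0015,0],[-1,0,0,-0.0015,0]]
  ]
}}

```text
time: 11.22
tcp_pos: [458.9, 21.2, 35.1]
eef_rot: [0.037, 0.659, 0.75, 0.051]
force: [0.3, 0.3, -0.6]
grip_width: 0.192
```

Emit:
{"api": "jog_arm", "payload": {
  "plan": [
    [[-1,0,0,-0.0015,0],[-1,0,0,-0.0015,0]]
  ]
}}

```text
time: 11.48
tcp_pos: [459.5, 21.3, 33.4]
eef_rot: [0.037, 0.658, 0.75, 0.051]
force: [-5.7, -0.1, 21.5]
grip_width: 0.192
```

Contact on the floor (21 N). Reduce the grip to 20 N so the bar can pivot flat while easing the load.

Emit:
{"api": "jog_arm", "payload": {
  "plan": [
    [[-1,0,0,-0.001,0],[-1,0,0,-0.001,0]]
  ],
  "force": 20
}}

```text
time: 11.72
tcp_pos: [459.2, 21.2, 33.6]
eef_rot: [0.037, 0.659, 0.75, 0.052]
force: [-4.2, 0.2, 10.4]
grip_width: 0.192
```

```bash
python3 st.py; python3 -c "
from h import *
snap('wrist','w6')"; python3 tilt.py w6
```

```text
11.725 tcp [459.2  21.2  33.6] yaw 97.42 tilt 0.127 [0.124 0.028] F [-4.2  0.2 10.4] T [-0.04  1.09  0.02] q [ 0.03  0.28 -0.54  0.63  0.02 -0.1 ] g 0.19203535859275947
roof n [-0.093 -0.025  0.995] tilt 0.097 at [-13.1  -3.   -4.9] 2102 rms 0.46 toolz [ 0.124  0.028 -0.992]
```

Emit:
{"api": "jog_arm", "payload": {
  "plan": [
    [[-1,0.0005,0,-0.003,0],[-1,0.0005,0,-0.003,0]]
  ]
}}

```text
time: 12.02
tcp_pos: [461.4, 21.7, 32.3]
eef_rot: [0.039, 0.658, 0.75, 0.053]
force: [-9.4, 0.8, 26.9]
grip_width: 0.19
```

```bash
python3 st.py; python3 -c "
from h import *
snap('wrist','w7')"; python3 tilt.py w7
```

```text
12.025 tcp [461.4  21.7  32.3] yaw 97.41 tilt 0.132 [0.128 0.029] F [-9.4  0.8 26.9] T [-0.03  2.35  0.  ] q [ 0.03  0.28 -0.54  0.62  0.03 -0.1 ] g 0.19028917678568832
roof n [-0.056 -0.02   0.998] tilt 0.06 at [-14.1  -3.1  -4.2] 2245 rms 0.47 toolz [ 0.128  0.029 -0.991]
```

It's pivoting: the tilt dropped from 0.097 to 0.06. Repeat.

Emit:
{"api": "jog_arm", "payload": {
  "plan": [
    [[-1,0,0,-0.003,0],[-1,0,0,-0.003,0]]
  ]
}}

```text
time: 12.32
tcp_pos: [463.1, 21.9, 31.4]
eef_rot: [0.04, 0.658, 0.75, 0.055]
force: [-7.0, 0.0, 24.8]
grip_width: 0.191
```

```bash
python3 st.py; python3 -c "
from h import *
snap('wrist','w8')"; python3 tilt.py w8
```

```text
12.325 tcp [463.1  21.9  31.4] yaw 97.4 tilt 0.137 [0.134 0.03 ] F [-7.   0.  24.8] T [-0.1   1.93 -0.09] q [ 0.03  0.28 -0.54  0.61  0.03 -0.1 ] g 0.19106316680094063
roof n [-0.034 -0.016  0.999] tilt 0.038 at [-14.8  -3.4  -3.7] 2256 rms 0.45 toolz [ 0.134  0.03  -0.991]
```

Tilt is 0.038 rad. Unload, then open gently.

Emit:
{"api": "jog_arm", "payload": {
  "plan": [
    [[-1,0,0,-0.0005,0],[-0.55,0,0,0,0],[-0.4,0,0,0,0]]
  ]
}}

```text
time: 12.75
tcp_pos: [463.8, 22.0, 31.9]
eef_rot: [0.041, 0.658, 0.749, 0.056]
force: [-0.3, -0.1, 0.8]
grip_width: 0.302
```

Emit:
{"api": "jog_arm", "payload": {
  "plan": [
    [[-0.2,0,0,0,0],[0.2,0,0,0,0],[0.2,0,0,0,0]]
  ]
}}

```text
time: 13.12
tcp_pos: [463.7, 22.0, 31.3]
eef_rot: [0.041, 0.658, 0.749, 0.056]
force: [-1.2, -0.1, 0.2]
grip_width: 0.6
```

```bash
python3 st.py; python3 -c "
from h import *
snap('wrist','w9')"; python3 tilt.py w9
```

```text
13.125 tcp [463.7  22.   31.3] yaw 97.4 tilt 0.139 [0.135 0.03 ] F [-1.2 -0.1  0.2] T [-0.06  0.12 -0.08] q [ 0.03  0.28 -0.54  0.61  0.03 -0.1 ] g 0.5998815625380497
roof n [-0.009 -0.     1.   ] tilt 0.009 at [-7.1 -2.5 -3.9] 3285 rms 0.44 toolz [ 0.135  0.03  -0.99 ]
```

View pics/w9.png

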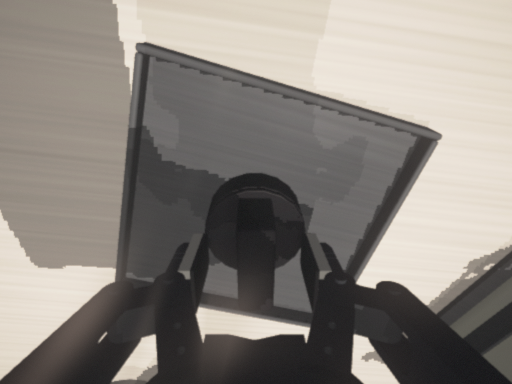

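The cap is released and flat (0.009 rad), its bar at (255,245) free between the open fingers. Open a bit more and withdraw straight up.

Emit:
{"api": "jog_arm", "payload": {
  "plan": [
    [[0.7,0,0,0,0],[0.7,0,0,0.012,0],[0.7,0,0,0.03,0],[0.7,0,0,0.05,0],[0.7,0,0,0.05,0],[0.7,-0.02,0,0.03,0],[0.7,0,0,0,0]]
  ]
}}

```text
time: 14.05
tcp_pos: [442.2, 22.0, 212.5]
eef_rot: [0.042, 0.658, 0.749, 0.057]
force: [0.1, -0.3, -1.3]
grip_width: 0.85
```

```bash
python3 st.py; python3 - <<'E'
from h import *
im,d,s=snap('wrist','w10');snap('scene','s10');snap('top','t10')
P=cloud('wrist',d,s['tcp_pos'],s['eef_rot']);r=np.hypot(P[...,0]-463,P[...,1]-22)
dk=im.max(2)<85
for n,a,b in [('bar',50,70),('roof',22,32)]:
    m=dk&(d>0)&(r<40)&(P[...,2]>a)&(P[...,2]<b);p=P[m]
    c=p.mean(0);nn=np.linalg.svd(p-c,full_matrices=False)[2][2];print(n,len(p),np.median(p[:,2]),nn.round(3),[np.round(x,1) for x in cv2.minAreaRect(p[:,:2].astype(np.float32))])
m=(r>45)&(r<65)&(P[...,2]<12)&dk;print('floor',m.sum(),np.median(P[m][:,2]))
a=np.load('pics/top0.npz')['im'].astype(int);b=np.load('pics/t10.npz')['im'].astype(int)
cv2.imwrite('pics/tt.png',cv2.imread('pics/t10.png'))
E
```

```text
14.05 tcp [442.2  22.  212.5] yaw 97.41 tilt 0.141 [0.138 0.03 ] F [ 0.1 -0.3 -1.3] T [-0.04  0.14 -0.01] q [ 0.03  0.03 -0.3   1.1   0.03 -0.1 ] g 0.8501712174097468
bar 734 59.446082946706525 [-0.027 -0.02   0.999] [array([460.6,  20.3]), array([50. , 17.2]), np.float64(7.6)]
roof 1148 27.556923531843523 [-0.017 -0.004  1.   ] [array([459.6,  20. ]), array([55.7, 56.7]), np.float64(6.2)]
floor 333 4.637720461718459
```

View pics/w10.png

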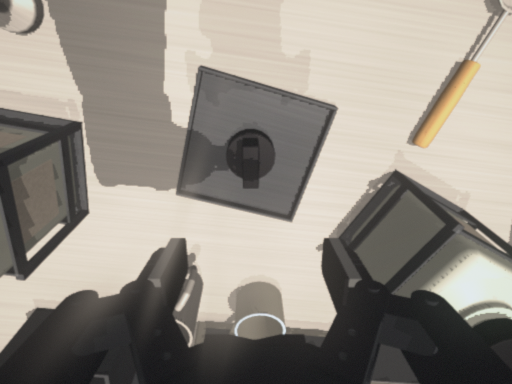

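View pics/s10.png

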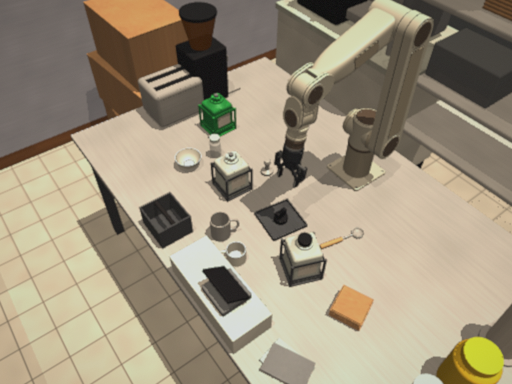

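The cap stands bar-up in the tray at (250,155) in the wrist view. The grip point is about 44 mm over the floor and about 5 mm from the tray centre, and the arm is clear. In the scene view everything else is where it was.

```bash
python3 -c "
from h import *
print(env.close_job())"
```

```text
the job is handed in; nothing more can be done
None
```

I took the barred cap off the right-hand jug, set it bar up on the floor of the tray, let go and handed the job in at about 14 s. The hand-in reports no verdict.

**Opening:** I pushed the cap down until it bottomed (7 mm, up to about 28 N). I turned it counter-clockwise until it met a stop at about 51°, eased back half a degree, and lifted it off without any pull.

**Last checks:**
- **Position:** the cap is about 5 mm from the tray centre.
- **Height:** the grip point is about 44 mm above the tray floor.
- **Flatness:** the tilt measured 0.01 to 0.03 rad.
- **Arm:** it stands clear, with about zero force at the wrist.
- **Other things on the counter:** they look unmoved. I judged this by eye and did not measure it.

**What did not go cleanly:**
- **Torque at the stop:** the wrist read a brief 0.76 N m as the cap reached the stop, above the stated guide of about 0.5 N m. It fell to 0.25 N m after the half-degree ease. I saw no sign of damage, but I could not measure the force on the neck directly.
- **Tool tilt:** the tool leaned by up to 0.14 rad over the job, mostly while pushing down. The cap came off leaning about 0.09 rad, so I pressed it against the tray floor with a light grip to level it before letting go.

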